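# Release the cam, push the follower slide home and lock it

## Task

Set the locating slide of the grey fixture on the bench: first push the cam's handle post round until the cam's low point faces the slide and the handle points forward along it, then push the slide by its upright plate fully home into the receiver, and last push the handle back all the way out sideways, so that the cam's lobe stands locked behind the slide's lug. Do not push the slide on while the cam is still in its way. Nothing needs to be gripped, and the loose things round the fixture stay where they are, neither lifted nor shoved.

Things in the scene. Friction and masses are not known exactly. Their poses are not given: they have to be found in the camera images.
- fixture: The fixed fixture: a grey base block 40 mm tall. Origin on the table top, on the slide's centre line; +x is the slide's forward direction (towards the receiver block), +y the side on which the cam sits. The base covers x -60 to 85, y -38 to 86 mm. Receiver block: a dark bridge at x 58 to 82, y -34 to 34, top at z 72 mm.
- slide (a joint): Travel of the steel follower slide along the fixture's +x, in m: 0 = fully back, 0.070 = fully home (a hard stop, its nose inside the receiver). It starts 0 to 10 mm. It stays where it is left; about 3 N of friction. Its bar is 40 mm wide, top at z 70 mm; its lug sticks out to y = 33 mm on the cam's side.
- push_face (a point): The centre line of the rear (robot-side) face of the slide's upright push plate, 100 mm above the table; the plate is 52 mm wide (fixture y), 8 mm thick, and reaches from z 42 to 125 mm. It is pushed along the fixture's +x. Site axes as the fixture's.
- lug (a point): The centre of the top of the slide's lug (14 mm long in x, z 57 to 70 mm); it moves with the slide.
- cam (a joint): Angle of the cam plate about its vertical pivot, rad, growing clockwise seen from above. 0 = high point: lobe across the slide's path, handle out sideways (fixture +y), at a stop. 1.57 = low point: lobe back along -x, handle along +x; stop at 1.70. The lug passes only above 1.0. It starts at 0 to 0.4 and stays where left; about 5 N at the post turns it.
- cam_pivot (a point): The cam's pivot axis, fixed on the fixture at x 10, y 60 mm, z = 70 mm (top of the cam plate). The cam plate is pear-shaped: 20 mm radius round the pivot, with a round-nosed lobe reaching 40 mm from it; z 58 to 70 mm.
- cam_post (a point): A point on the axis of the upright handle post, 100 mm above the table. The post is 14 mm in diameter and stands 55 mm from the pivot, from the top of the handle arm (z 78 mm, arm 16 mm wide) up to z 128 mm, with a black cap of 18 mm diameter above z 119 mm. The arm points directly away from the lobe.
- cam_lobe (a point): The tip of the cam's lobe, 40 mm from the pivot, at z = 70 mm.
- offcut_round: Loose bystander: upright grey steel bar end, 31 mm diameter, 35 mm tall. Origin at the centre of its underside. Stands on the table; to be left alone.
- nut_tin: Loose bystander: small open round tin holding nuts, 71 mm diameter, 38 mm tall, near the front edge of the table. Origin at the centre of its underside. Stands on the table; to be left alone.
- magnet_arrow: Loose bystander: arrow-shaped red welding magnet lying flat, 59 x 84 x 17 mm. Origin at the centre of its underside. Stands on the table; to be left alone.
- hex_nut_1: Loose bystander: plain hexagon nut, 19 x 22 x 10 mm. Origin at the centre of its underside. Stands on the table; to be left alone.
- spanner_13: Loose bystander: small double-ended spanner lying flat, 30 x 167 x 7 mm. Origin at the centre of its underside. Stands on the table; to be left alone.
- cup_6: Loose bystander: pink ceramic torch nozzle standing upright, 18 mm diameter, 30 mm tall. Origin at the centre of its underside. Stands on the table; to be left alone.

How it is judged:
On the way, in this order (a step that is already met when the one before it is completed fails the run):
1. the cam is turned to its low point (1.3 rad or more) while the slide is still back (under 18 mm) (value of joint cam above 1.3 rad and value of joint slide below 0.018 m), for 0.2 s.
2. the slide is pushed home (66 mm or more) with the cam clear (over 1.0 rad) (value of joint slide above 0.066 m and value of joint cam above 1 rad), for 0.2 s.
At the end, for the whole second after the job is handed in: The slide is home (joint at least 66 of 70 mm), the cam is back at its high point (joint under 0.2 rad) and at rest, so its lobe stands behind the lug, and every loose thing is within 20 mm of where it stood (value of joint slide above 0.066 m and value of joint cam below 0.2 rad and velocity of joint cam between -0.05 and 0.05 rad/s and distance of each of offcut_round, nut_tin, magnet_arrow, hex_nut_1, spanner_13, cup_6 from where it was at the start of the episode below 0.02 m); the robot touches nothing.
It fails at once if the slide is pushed on (beyond 18 mm) while the cam is still in its way (under 1.0 rad) (value of joint slide between 0.018 and 0.06 m and value of joint cam below 1 rad).
It fails at once if a loose thing is lifted or shoved away (20 mm or more) (distance of any of offcut_round, nut_tin, magnet_arrow, hex_nut_1, spanner_13, cup_6 from where it was at the start of the episode above 0.02 m).
It also fails if it takes over 64 s, if anything falls off the work surface, if the arm or the gripper's body presses on something with over 40 N, if the wrist force passes 120 N, or if a joint passes its speed limit or range.

## Robot

A 6-joint arm with a two-finger parallel gripper is mounted at the origin on a cart in front of the work surface, level with it; the furniture and walls round the work are solid. World frame = base frame: x ahead of the robot, y to its left, z up, the work surface at z = 0. Lengths are in m, angles in rad, forces in N, time in s.
With the tool pointing down it reaches from about 0.275 to 0.825 m from the base axis. Payload 5.2 kg.
Tool frame: the origin (TCP) lies at the very end of the fingers, on their centre line; the grasp point (between the pads) lies 19 mm behind it (env.pinch_z is the distance from the TCP to the grasp point, in m); z points along the fingers, y is the line along which they close (so a half turn about z gives the same grasp; the last joint's range is limited). The gripper opens to 93 mm and grips with 3 to 60 N. Pads are 15 mm wide; open, the fingers measure 128 mm over their backs; the gripper's body (75 mm by 188 mm) begins 65 mm behind the grasp point.
Start: joints at [0.91, 0.259, 1.535, -0, 1.348, -0.203], TCP at [0.243, 0.493, 0.219] pointing down, gripper open.
Joint ranges: [-3.14, 3.14], [-0.91, 2.08], [0.19, 2.58], [-1.22, 4.36], [0.22, 2.71], [-3.12, 3.12]. Speed limits (rad/s): [2.57, 2.57, 3.14, 3.14, 3.14, 3.14].

## Interface

Orientations are given as a unit quaternion [w, x, y, z].
In Python, from cell import sense, vision, hand_in, env gives the robot as it stands.
- The arm moves only by the tool step_arm, never from a script. Its argument "moves" is a list of rows, each an object with "dp": the shift along the tool's x, y, z in a scale on which 1.0 is 100 cm, a list of three; "rotation": the turn, a rotation vector about the tool's x, y, z in shares of pi rad (1.0 is pi rad), a list of three; "claw": the opening, from 0 (shut) to 1 (fully open). In form: [{"dp": [x, y, z], "rotation": [wx, wy, wz], "claw": claw}, ...]. A call has 1 to 20 rows; each row is the pose to reach, as a shift and turn from the pose commanded when the call began, along the tool's axes at that moment; what a row does not reach only later rows make up. A row lasts 1/10 s, in which the tool goes at most 50 mm and 8.59 degrees, less where a joint would pass 70% of its speed; a pose out of reach is approached as far as the arm can. A shift or turn number past 1, either way, is cut back to 1. A call with a gripper value outside its range is refused whole. The fingers move at their own pace and stop on an object; "newtons" is the grip in N (left out, the last holds). Time passes only in rows, so rows that repeat a pose let the fingers close. It gives the time, the measured TCP pose, the force, the opening and the grip force at its end, in the units of the state.
- sense(): the state, without advancing time (a new reading comes with each control period).
- vision.camera(name): name is "scene" or "top" or "wrist"; returns the picture (420x560x3 uint8, red, green, blue); there is no depth.
- vision.calibration(name): a dict with "vfov" (degrees; the focal length in pixels is half the picture's height over the tangent of half this angle, whatever the lens; pixels are square), "cx", "cy" (the principal point, pixels), "pose" (4x4, takes a point from camera to world coordinates). Camera axes: x right, y down, z forward; pixel columns grow to the right and rows downward; lengths in m; the calibration is good to about 2 mm. A picture is of the moment at which its call begins: read the wrist's pose just before it. calibration takes no time and is no camera call; for the wrist camera it gives the pose at the moment of the call.
- hand_in(): hands the job in; it is judged then, once.
The state is a dict: "time_s": time; "joints": joint angles; "qvel": joint speeds; "effort": joint torques, N m; "tcp_pos": TCP position; "tool_rot": TCP orientation; "contact_force": force on the tool from outside, world axes, zero at the start; "moment": the same for the moment, N m; "width": finger opening in m; "finger_force": force on a finger pad.
Only numpy, scipy, OpenCV 4.12 (cv2) and the standard library are available. Lean on these libraries where they do the work, as an engineer would, in place of code of your own. Each camera call takes 0.05 s, during which the arm holds its last target. There are 200 camera calls.

## Working session

There is one attempt and no reset: what is moved stays moved. The work goes in short steps, Python scripts to look and compute and a tool call to move; the robot and the scene stay as the last step left them, time stands still between calls to the robot, and variables do not carry over. Pictures are saved under pics/ and viewed, at most 10 in all, crops included, and the job is handed in when it is done.

Besides the shell and the picture viewer there is one more tool, called by a JSON object that holds its "method" and its "body", one argument or row to a line. step_arm: Moves the arm, as the interface text tells. Its arguments: {"type":"object","properties":{"moves":{"type":"array"},"newtons":{"type":"number"}},"required":["moves"]}

```bash
mkdir -p pics; python3 - <<'E'
from cell import sense, vision
import cv2, numpy as np
for n in ("scene","top"):
    im=vision.camera(n); cv2.imwrite(f"pics/{n}0.png",cv2.cvtColor(im,cv2.COLOR_RGB2BGR))
    c=vision.calibration(n); print(n,c["vfov"],c["cx"],c["cy"],np.round(c["pose"],4).tolist())
s=sense(); print(s)
E
```

```text
scene 46.75163648428804 281.38484622815747 214.11565590337332 [[-0.8708, -0.3631, 0.3315, 0.2997], [-0.4915, 0.6239, -0.6076, 0.3767], [0.0138, -0.692, -0.7218, 0.6957], [0.0, 0.0, 0.0, 1.0]]
top 56.748430995399204 273.1964093052101 210.91576346307113 [[0.0058, -0.981, 0.1939, 0.4254], [-0.9996, -0.0108, -0.0248, -0.1204], [0.0264, -0.1937, -0.9807, 0.9316], [0.0, 0.0, 0.0, 1.0]]
{'time_s': 0.1, 'joints': array([ 9.10237274e-01,  2.59289068e-01,  1.53595579e+00,  2.19060779e-05,
        1.34800118e+00, -2.02798815e-01]), 'qvel': array([ 0.00133218, -0.00311146, -0.00145449, -0.00090403, -0.00140557,
       -0.00108396]), 'effort': array([ 1.04536542e-03, -4.38209403e+01, -2.84647340e+01,  7.20891799e-02,
        3.61767272e-02, -6.06938073e-06]), 'tcp_pos': array([0.24273535, 0.49299895, 0.21789781]), 'tool_rot': array([-3.55584548e-04,  2.26889278e-01,  9.73920208e-01, -7.46384531e-04]), 'contact_force': array([ 0.53814723, -0.48069649,  0.15505033]), 'moment': array([-0.02130972, -0.01869618,  0.01270152]), 'finger_force': 0.0, 'width': 0.09310723905249974}
```

View pics/scene0.png

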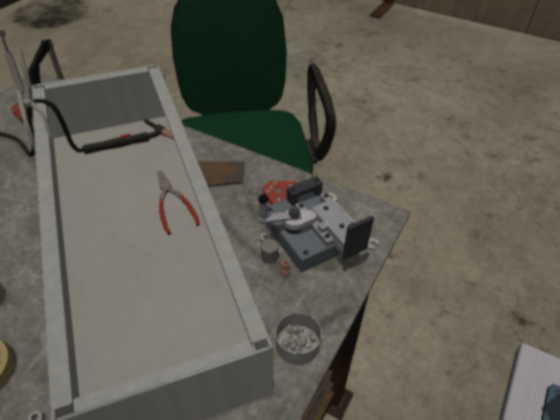

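View pics/top0.png

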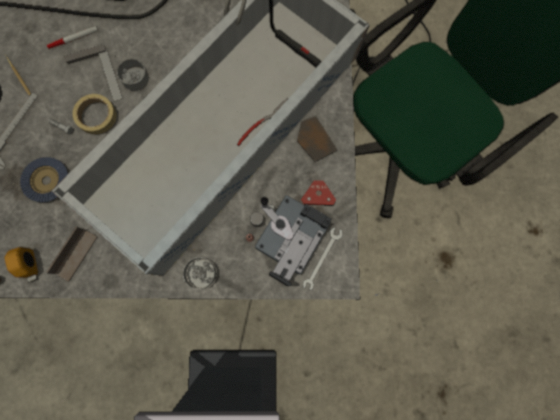

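The top view shows the fixture at about (295,240), with the post cap at (265,202) and the plate near (283,278). The tray wall runs beside it at about (235,185). In the scene view the cap is at (263,200) and the plate at (357,237). I'll zoom in on both.

```bash
cat > h.py <<'E'
import numpy as np, cv2
from cell import sense, vision
def ray(c,u,v):
    f=210/np.tan(np.radians(c["vfov"])/2); T=np.array(c["pose"])
    d=T[:3,:3]@np.array([(u-c["cx"])/f,(v-c["cy"])/f,1]); return T[:3,3],d/np.linalg.norm(d)
def onz(c,u,v,z):
    o,d=ray(c,u,v); return o+d*(z-o[2])/d[2]
def tri(rs):
    A=sum(np.eye(3)-np.outer(d,d) for o,d in rs); b=sum((np.eye(3)-np.outer(d,d))@o for o,d in rs)
    p=np.linalg.solve(A,b); return p,[np.linalg.norm((np.eye(3)-np.outer(d,d))@(p-o)) for o,d in rs]
def proj(c,p):
    f=210/np.tan(np.radians(c["vfov"])/2); T=np.array(c["pose"]); q=T[:3,:3].T@(np.array(p)-T[:3,3])
    return c["cx"]+f*q[0]/q[2], c["cy"]+f*q[1]/q[2]
E
python3 - <<'E'
from h import *
a=cv2.imread("pics/scene0.png")[165:285,235:395]; b=cv2.imread("pics/top0.png")[165:300,195:365]
cv2.imwrite("pics/crop0.png",np.hstack([cv2.resize(a,(400,300),interpolation=2),cv2.resize(b,(400,318),interpolation=2)[:300]]))
t=vision.calibration("top");s=vision.calibration("scene")
print("cap",tri([ray(t,265,202),ray(s,263,200)]))
print("tray rim pts", [onz(t,*p,0.1) for p in [(150,265),(235,185),(365,30)]])
print("tray corner",tri([ray(t,150,268),ray(s,272,348)]))
print("tin",onz(t,202,272,.02),"arrow",onz(t,318,193,.01))
print(onz(t,360,298,0))
print(np.round(vision.calibration("wrist")["pose"],3))
E
```

```text
cap (array([ 0.60683326, -0.12285124,  0.11809678]), [np.float64(0.0013342067487410935), np.float64(0.0013342067487412128)])
tray rim pts [array([0.47092765, 0.11732181, 0.1       ]), array([ 0.64714578, -0.05687192,  0.1       ]), array([ 1.03832602, -0.36092964,  0.1       ])]
tray corner (array([0.45985534, 0.10951905, 0.12141384]), [np.float64(0.003981262502273255), np.float64(0.003981262502273309)])
tin [0.46016216 0.0200673  0.02      ] arrow [ 0.65354492 -0.25310231  0.01      ]
[ 0.40299677 -0.34950905  0.        ]
[[ 0.442  0.855  0.27   0.168]
 [ 0.897 -0.421 -0.135  0.532]
 [-0.002  0.302 -0.953  0.384]
 [ 0.     0.     0.     1.   ]]
```

View pics/crop0.png

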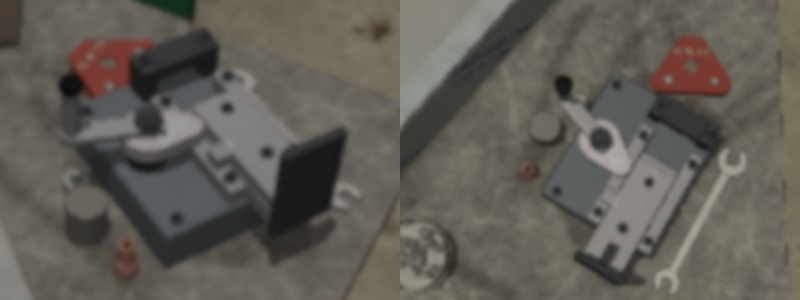

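The crop shows four things:
- The handle points out sideways, with the cap at scene (263,200).
- The pivot knob is at scene (294,213) and top (280,224).
- The plate is at the robot side.
- The arrow, offcut and cup sit close to the base.

I'll triangulate the frame roughly, then go and look with the wrist camera.

```bash
python3 - <<'E'
from h import *
t=vision.calibration("top");s=vision.calibration("scene")
S=lambda x,y:ray(s,235+x/2.5,165+y/2.5)
P=lambda x,y:ray(t,195+(x-400)/2.353,165+y/2.353)
for n,a,b in [("cap",(70,85),(564,86)),("pivot",(148,120),(600,139)),("plateL",(285,150),(577,260)),("plateR",(347,130),(641,281)),("offcut",(85,192),(547,122)),("cup",(126,245),(528,170)),("rcvL",(133,65),(655,98)),("rcvR",(217,32),(722,130))]:
    p,r=tri([S(*a),P(*b)]); print(n,np.round(p,3),np.round(r[0],4))
for n,b in [("baseRearLeft",(545,190)),("baseFrontLeft",(617,75))]:
    o,d=P(*b); print(n,np.round(o+d*(.04-o[2])/d[2],3))
for n,b in [("sp1",(733,160)),("sp2",(667,282)),("arrow1",(650,85)),("arrow2",(730,92))]:
    o,d=P(*b); print(n,np.round(o+d*(.005-o[2])/d[2],3))
q=sense(); 
from scipy.spatial.transform import Rotation as R
print(np.round(R.from_quat(q["tool_rot"],scalar_first=True).as_matrix(),3))
E
```

```text
cap [ 0.607 -0.122  0.121] 0.001
pivot [ 0.565 -0.157  0.078] 0.0004
plateL [ 0.453 -0.135  0.128] 0.003
plateR [ 0.433 -0.193  0.105] 0.0004
offcut [ 0.587 -0.106  0.038] 0.0001
cup [ 0.542 -0.088  0.027] 0.0011
rcvL [ 0.607 -0.211  0.067] 0.0001
rcvR [ 0.573 -0.276  0.067] 0.0038
baseRearLeft [ 0.52  -0.105  0.04 ]
baseFrontLeft [ 0.636 -0.176  0.04 ]
sp1 [ 0.556 -0.297  0.005]
sp2 [ 0.433 -0.228  0.005]
arrow1 [ 0.634 -0.212  0.005]
arrow2 [ 0.627 -0.296  0.005]
[[-0.897  0.442 -0.001]
 [ 0.442  0.897 -0.001]
 [ 0.    -0.002 -1.   ]]
```

The fixture's heading is about -31°, its origin is near (0.525,-0.203), and the cam stands at about 0.33 rad. I'll move to a look-down pose with the fingers half closed, to form a pocket for the post.

The manual's scale: turns go in shares of pi rad. Converting my numbers, -1.15 rad / 3.1416 = -0.3661.

{"method": "step_arm", "body": {
  "moves": [
    {"dp": [-0.559, -0.486, 0], "rotation": [0, 0, -0.3661], "claw": 0.4},
    {"dp": [-0.559, -0.486, 0], "rotation": [0, 0, -0.3661], "claw": 0.4},
    {"dp": [-0.559, -0.486, 0], "rotation": [0, 0, -0.3661], "claw": 0.4},
    {"dp": [-0.559, -0.486, 0], "rotation": [0, 0, -0.3661], "claw": 0.4},
    {"dp": [-0.559, -0.486, 0], "rotation": [0, 0, -0.3661], "claw": 0.4},
    {"dp": [-0.559, -0.486, 0], "rotation": [0, 0, -0.3661], "claw": 0.4},
    {"dp": [-0.559, -0.486, 0], "rotation": [0, 0, -0.3661], "claw": 0.4},
    {"dp": [-0.559, -0.486, 0], "rotation": [0, 0, -0.3661], "claw": 0.4},
    {"dp": [-0.559, -0.486, 0], "rotation": [0, 0, -0.3661], "claw": 0.4},
    {"dp": [-0.559, -0.486, 0], "rotation": [0, 0, -0.3661], "claw": 0.4},
    {"dp": [-0.559, -0.486, 0], "rotation": [0, 0, -0.3661], "claw": 0.4},
    {"dp": [-0.559, -0.486, 0], "rotation": [0, 0, -0.3661], "claw": 0.4},
    {"dp": [-0.559, -0.486, 0], "rotation": [0, 0, -0.3661], "claw": 0.4},
    {"dp": [-0.559, -0.486, 0], "rotation": [0, 0, -0.3661], "claw": 0.4},
    {"dp": [-0.559, -0.486, 0], "rotation": [0, 0, -0.3661], "claw": 0.4},
    {"dp": [-0.559, -0.486, 0], "rotation": [0, 0, -0.3661], "claw": 0.4},
    {"dp": [-0.559, -0.486, 0], "rotation": [0, 0, -0.3661], "claw": 0.4},
    {"dp": [-0.559, -0.486, 0], "rotation": [0, 0, -0.3661], "claw": 0.4},
    {"dp": [-0.559, -0.486, 0], "rotation": [0, 0, -0.3661], "claw": 0.4},
    {"dp": [-0.559, -0.486, 0], "rotation": [0, 0, -0.3661], "claw": 0.4}
  ]
}}

```text
time_s: 2.1
tcp_pos: [0.5292, -0.188, 0.2187]
tool_rot: [-0.0, -0.34, 0.94, 0.0]
contact_force: [0.1, -0.0, -0.3]
width: 0.037
finger_force: 0.0
```

```bash
python3 - <<'E'
from h import *
c=vision.calibration("wrist"); im=vision.camera("wrist"); np.save("w1.npy",np.array(c["pose"]))
cv2.imwrite("pics/w1.png",cv2.cvtColor(im,cv2.COLOR_RGB2BGR)); print(c["vfov"],c["cx"],c["cy"],np.round(c["pose"],4)); s=sense(); print(s["tcp_pos"],s["width"],s["joints"],s["contact_force"])
E
```

```text
66.10125551456974 280.27811265558364 207.74850545604176 [[-6.393e-01  7.331e-01  2.320e-01  4.649e-01]
 [ 7.689e-01  6.093e-01  1.936e-01 -2.412e-01]
 [ 5.000e-04  3.022e-01 -9.533e-01  3.848e-01]
 [ 0.000e+00  0.000e+00  0.000e+00  1.000e+00]]
[ 0.52934798 -0.18799082  0.21894878] 0.03718482193281368 [-5.39923868e-01  2.79481695e-01  1.50601728e+00  2.05233749e-04
  1.35616407e+00 -2.80475325e+00] [ 0.51591819 -0.37201718 -0.397001  ]
```

View pics/w1.png

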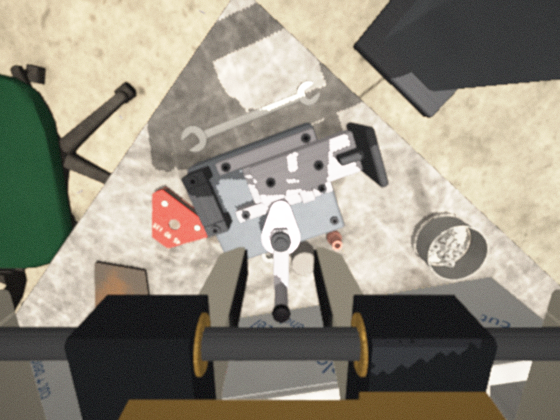

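The wrist view shows the cap at (282,313), the pivot knob at (281,240) and the plate's top edge from about (352,125) to (384,186). The receiver is at left and everything else is clear. I'll combine all three views now.

```bash
python3 - <<'E'
from h import *
t=vision.calibration("top");s=vision.calibration("scene");w=vision.calibration("wrist"); im=cv2.imread("pics/w1.png")
g=im.max(2)
for n,(x0,y0,x1,y1) in {"cap":(270,300,295,325),"knob":(268,228,294,252)}.items():
    m=(g[y0:y1,x0:x1]<70).astype(np.uint8); k,l,st,ce=cv2.connectedComponentsWithStats(m); i=1+st[1:,4].argmax(); print(n,ce[i]+[x0,y0],st[i])
S=lambda x,y:ray(s,235+x/2.5,165+y/2.5)
P=lambda x,y:ray(t,195+(x-400)/2.353,165+y/2.353)
W=lambda x,y:ray(w,x,y)
for n,a,b,d in [("cap",(70,85),(564,86),(282,313)),("pivot",(148,120),(600,139),(281,240)),("offcut",(85,192),(547,122),(302,263)),("rcvL",(133,65),(655,98),(209,237)),("plateL",(285,150),(577,260),(384,186)),("plateR",(347,130),(641,281),(350,124))]:
    print(n,[(np.round(p,3),np.round(r,4)) for p,r in (tri([S(*a),P(*b),W(*d)]),tri([S(*a),W(*d)]))])
print("base",[np.round(onz(w,*p,.04),4) for p in [(343,222),(226,258)]], "screws slide", [np.round(onz(w,*p,.07),4) for p in [(318,165),(271,182)]],"plate top",[np.round(onz(w,*p,.125),4) for p in [(384,186),(350,124)]])
E
python3 -c "
import cv2;a=cv2.imread('pics/w1.png')[100:330,170:420];cv2.imwrite('pics/w1c.png',cv2.resize(a,None,fx=2.6,fy=2.6,interpolation=2))"
```

```text
cap [280.83467742 312.875     ] [  2   4  18  19 248]Traceback (most recent call last):
  File "<stdin>", line 5, in <module>
ValueError: attempt to get argmax of an empty sequence
```

View pics/w1c.png

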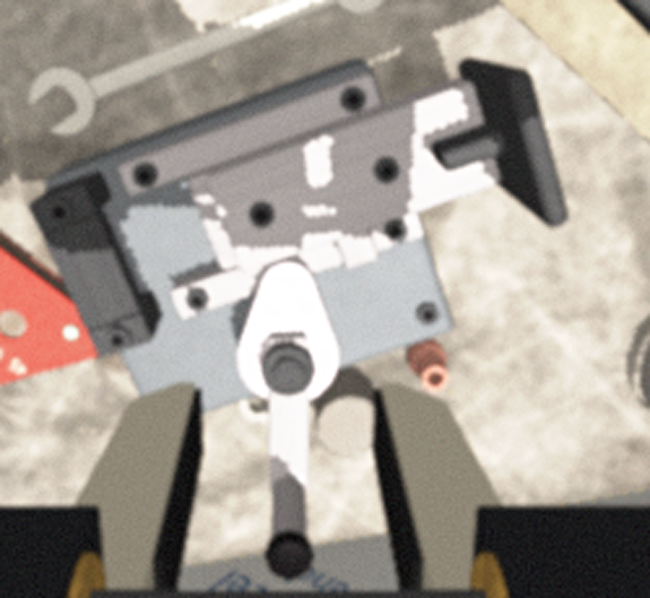

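The crop gives the knob at wrist (280.8,241.5), the cap at (281,312.7), the base's cam-side edge from (343.8,225) to (248.8,257.7), and the plate's top rear edge from (372,128) to (387,185).

```bash
python3 - <<'E'
from h import *
t=vision.calibration("top");s=vision.calibration("scene");w=vision.calibration("wrist")
S=lambda x,y:ray(s,235+x/2.5,165+y/2.5)
P=lambda x,y:ray(t,195+(x-400)/2.353,165+y/2.353)
W=lambda x,y:ray(w,x,y)
for n,a,b,d in [("cap",(70,85),(564,86),(281,312.7)),("pivot",(148,120),(600,139),(280.8,241.5)),("plateL",(285,150),(577,260),(386.9,185.4)),("plateR",(347,130),(641,281),(372,128))]:
    p,r=tri([S(*a),P(*b),W(*d)]); print(n,np.round(p,4),np.round(r,4))
print("pl tri SW",[np.round(tri([S(*a),W(*d)])[0],4) for a,d in [((285,150),(386.9,185.4)),((347,130),(372,128))]])
b0,b1=onz(w,343.8,225,.04),onz(w,248.8,257.7,.04); h=np.arctan2(*(b1-b0)[1::-1]); 
q0,q1=onz(w,386.9,185.4,.125),onz(w,372,128,.125); h2=np.arctan2(*(q0-q1)[1::-1])-np.pi/2; print("heading",h,h2,b0,b1,q0,q1)
piv=onz(w,280.8,241.5,.078); cap=onz(w,281,312.7,.124)
ex=np.array([np.cos(h),np.sin(h)]); ey=np.array([-ex[1],ex[0]]); d=(cap-piv)[:2]; print("piv",piv,"cap",cap,np.hypot(*d),"theta",np.arctan2(d@ex,d@ey))
O=piv[:2]-.01*ex-.06*ey; print("O",O,"plate xy",[((q[:2]-O)@ex,(q[:2]-O)@ey) for q in (q0,q1)],"corner",(b0[:2]-O)@ex,(b0[:2]-O)@ey)
E
```

```text
cap [ 0.6069 -0.1215  0.1232] [0.0009 0.0018 0.0016]
pivot [ 0.5653 -0.1563  0.0797] [0.0008 0.0013 0.0018]
plateL [ 0.4543 -0.1347  0.128 ] [0.0015 0.0044 0.0029]
plateR [ 0.4315 -0.1818  0.1215] [0.0038 0.0097 0.0074]
pl tri SW [array([ 0.4565, -0.1344,  0.1278]), array([ 0.4305, -0.175 ,  0.1231])]
heading -0.5177147759692925 -0.5378328697549477 [ 0.51863511 -0.10231233  0.04      ] [ 0.62034789 -0.16024096  0.04      ] [ 0.45709501 -0.133074    0.125     ] [ 0.43201078 -0.17512722  0.125     ]
piv [ 0.56759016 -0.15514425  0.078     ] cap [ 0.60825368 -0.12113312  0.124     ] 0.05301206436214615 theta 0.3565339469794299
O [ 0.52920689 -0.20233243] plate xy [(np.float64(-0.09693749524945211), np.float64(0.024494424377274254)), (np.float64(-0.09792253599012837), np.float64(-0.024461895898892586))] corner -0.058685895640816346 0.08168077770104137
```

{"method": "step_arm", "body": {
  "moves": [
    {"dp": [-0.05, 0.001, 0], "rotation": [0, 0, 0], "claw": 0.4},
    {"dp": [-0.1025, 0.001, 0], "rotation": [0, 0, 0], "claw": 0.4},
    {"dp": [-0.1025, 0.001, 0], "rotation": [0, 0, 0], "claw": 0.4},
    {"dp": [-0.1025, 0.001, 0.03], "rotation": [0, 0, 0], "claw": 0.4},
    {"dp": [-0.1025, 0.001, 0.06], "rotation": [0, 0, 0], "claw": 0.4},
    {"dp": [-0.1025, 0.001, 0.08], "rotation": [0, 0, 0], "claw": 0.4},
    {"dp": [-0.1025, 0.001, 0.08], "rotation": [0, 0, 0], "claw": 0.4}
  ]
}}

```text
time_s: 2.85
tcp_pos: [0.6053, -0.1218, 0.1357]
tool_rot: [-0.002, -0.34, 0.94, 0.002]
contact_force: [-0.6, 0.0, 0.7]
width: 0.0372
finger_force: 0.0
```

```bash
python3 - <<'E'
from h import *
c=vision.calibration("wrist"); im=vision.camera("wrist"); s2=vision.camera("scene")[165:315,220:420]
cv2.imwrite("pics/w2.png",cv2.cvtColor(np.hstack([cv2.resize(im,(400,300)),cv2.resize(s2,(400,300),interpolation=2)]),cv2.COLOR_RGB2BGR)); s=sense(); print(s["tcp_pos"],s["width"],s["contact_force"])
E
```

```text
[ 0.60771154 -0.1230481   0.13933201] 0.03730521513889193 [ 0.11906402  0.09243126 -0.30630413]
```

View pics/w2.png

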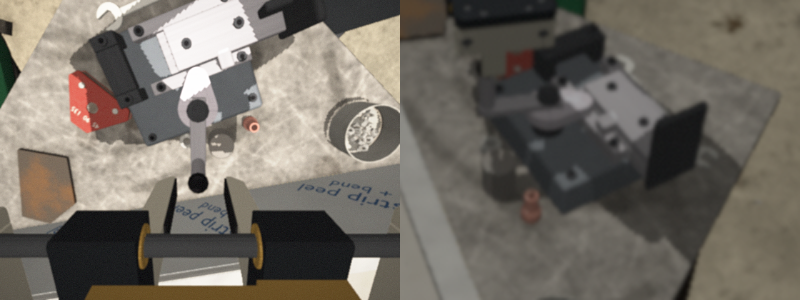

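The cap, at (199,183) in the left half, is centred between the fingertips at (165,182) and (235,182). I'll descend and swing the cam.

{"method": "step_arm", "body": {
  "moves": [
    {"dp": [0, 0, 0.02], "rotation": [0, 0, 0], "claw": 0.4},
    {"dp": [0, 0, 0.044], "rotation": [0, 0, 0], "claw": 0.4},
    {"dp": [0, 0, 0.044], "rotation": [0, 0, 0], "claw": 0.4},
    {"dp": [0, 0, 0.044], "rotation": [0, 0, 0], "claw": 0.4}
  ]
}}

```text
time_s: 3.35
tcp_pos: [0.6085, -0.1237, 0.0962]
tool_rot: [0.001, -0.339, 0.941, -0.001]
contact_force: [0.8, -0.9, 0.5]
width: 0.0372
finger_force: 0.0
```

Converted, 0.7 rad / 3.1416 = 0.2228.

{"method": "step_arm", "body": {
  "moves": [
    {"dp": [0.0001, -0.0038, 0], "rotation": [0, 0, 0.0223], "claw": 0.4},
    {"dp": [0.0005, -0.0077, 0], "rotation": [0, 0, 0.0446], "claw": 0.4},
    {"dp": [0.0012, -0.0115, 0], "rotation": [0, 0, 0.0668], "claw": 0.4},
    {"dp": [0.0021, -0.0152, 0], "rotation": [0, 0, 0.0891], "claw": 0.4},
    {"dp": [0.0033, -0.0189, 0], "rotation": [0, 0, 0.1114], "claw": 0.4},
    {"dp": [0.0048, -0.0224, 0], "rotation": [0, 0, 0.1337], "claw": 0.4},
    {"dp": [0.0065, -0.0259, 0], "rotation": [0, 0, 0.156], "claw": 0.4},
    {"dp": [0.0084, -0.0292, 0], "rotation": [0, 0, 0.1783], "claw": 0.4},
    {"dp": [0.0106, -0.0324, 0], "rotation": [0, 0, 0.2005], "claw": 0.4},
    {"dp": [0.0129, -0.0354, 0], "rotation": [0, 0, 0.2228], "claw": 0.4}
  ]
}}

```text
time_s: 4.35
tcp_pos: [0.6205, -0.1576, 0.097]
tool_rot: [0.0, 0.005, 1.0, 0.001]
contact_force: [-3.9, 4.0, 2.8]
width: 0.037
finger_force: 2.7
```

Converted, 0.66 rad / 3.1416 = 0.2101.

{"method": "step_arm", "body": {
  "moves": [
    {"dp": [0.0001, -0.0038, 0], "rotation": [0, 0, 0.0223], "claw": 0.4},
    {"dp": [0.0005, -0.0077, 0], "rotation": [0, 0, 0.0446], "claw": 0.4},
    {"dp": [0.0012, -0.0115, 0], "rotation": [0, 0, 0.0668], "claw": 0.4},
    {"dp": [0.0021, -0.0152, 0], "rotation": [0, 0, 0.0891], "claw": 0.4},
    {"dp": [0.0033, -0.0189, 0], "rotation": [0, 0, 0.1114], "claw": 0.4},
    {"dp": [0.0048, -0.0224, 0], "rotation": [0, 0, 0.1337], "claw": 0.4},
    {"dp": [0.0065, -0.0259, 0], "rotation": [0, 0, 0.156], "claw": 0.4},
    {"dp": [0.0084, -0.0292, 0], "rotation": [0, 0, 0.1783], "claw": 0.4},
    {"dp": [0.0106, -0.0324, 0], "rotation": [0, 0, 0.2005], "claw": 0.4},
    {"dp": [0.0115, -0.034, 0], "rotation": [0, 0, 0.2101], "claw": 0.4},
    {"dp": [0.0115, -0.034, 0], "rotation": [0, 0, 0.2101], "claw": 0.4}
  ]
}}

```text
time_s: 5.45
tcp_pos: [0.6096, -0.1918, 0.0969]
tool_rot: [0.001, 0.328, 0.945, 0.001]
contact_force: [0.3, 4.8, -0.4]
width: 0.0373
finger_force: 1.8
```

```bash
python3 - <<'E'
from h import *
c=vision.calibration("wrist"); im=vision.camera("wrist"); s2=vision.camera("scene")[165:315,220:420]
cv2.imwrite("pics/w3.png",cv2.cvtColor(np.hstack([cv2.resize(im,(400,300)),cv2.resize(s2,(400,300),interpolation=2)]),cv2.COLOR_RGB2BGR)); s=sense(); print(s["tcp_pos"],s["width"],s["contact_force"])
E
```

```text
[ 0.60988545 -0.19197172  0.09681199] 0.036966232323621166 [-0.29062254  5.69866912  1.33726384]
```

View pics/w3.png

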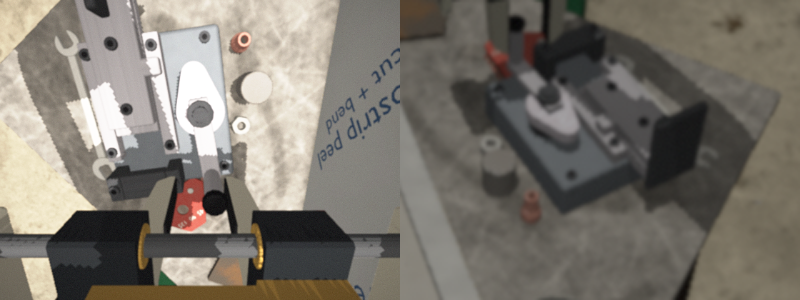

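The cam now lies along the slide with its lobe pointing back, at about 1.55 rad. Next I back off, lift, and go behind the plate with the fingers closed.

Converted, -0.144 rad / 3.1416 = -0.0458.

{"method": "step_arm", "body": {
  "moves": [
    {"dp": [0, 0.009, 0], "rotation": [0, 0, 0], "claw": 0.4},
    {"dp": [0, 0.009, -0.03], "rotation": [0, 0, 0], "claw": 0.4},
    {"dp": [0, 0.009, -0.07], "rotation": [0, 0, 0], "claw": 0.4},
    {"dp": [0, 0.009, -0.105], "rotation": [0, 0, 0], "claw": 0.4},
    {"dp": [0.05, -0.02, -0.105], "rotation": [0, 0, -0.0458], "claw": 0},
    {"dp": [0.1, -0.04, -0.105], "rotation": [0, 0, -0.0458], "claw": 0},
    {"dp": [0.15, -0.06, -0.105], "rotation": [0, 0, -0.0458], "claw": 0},
    {"dp": [0.192, -0.079, -0.105], "rotation": [0, 0, -0.0458], "claw": 0},
    {"dp": [0.192, -0.079, -0.105], "rotation": [0, 0, -0.0458], "claw": 0},
    {"dp": [0.192, -0.079, -0.105], "rotation": [0, 0, -0.0458], "claw": 0},
    {"dp": [0.192, -0.079, -0.105], "rotation": [0, 0, -0.0458], "claw": 0}
  ],
  "newtons": 5
}}

```text
time_s: 6.65
tcp_pos: [0.4111, -0.1372, 0.201]
tool_rot: [0.002, 0.259, 0.966, -0.001]
contact_force: [-0.0, -0.6, 0.2]
width: 0.0005
finger_force: 0.0
```

```bash
python3 - <<'E'
from h import *
c=vision.calibration("wrist"); im=vision.camera("wrist"); s2=vision.camera("top")[165:300,195:365]
cv2.imwrite("pics/w4.png",cv2.cvtColor(np.hstack([cv2.resize(im,(400,300)),cv2.resize(s2,(400,300),interpolation=2)]),cv2.COLOR_RGB2BGR)); s=sense(); print(s["tcp_pos"],s["width"],s["contact_force"])
h=-.525;ex=np.array([np.cos(h),np.sin(h)]);ey=np.array([-ex[1],ex[0]]);d=s["tcp_pos"][:2]-[.5273,-.2027];print(d@ex,d@ey,s["tool_rot"])
E
```

```text
[ 0.41110205 -0.13699558  0.20020497] 0.0004681860729689553 [ 0.12132451 -0.05261148  0.28880063]
-0.1334807757028768 -0.0013843112103004498 [ 9.41152359e-04  2.58882376e-01  9.65908341e-01 -3.26157973e-04]
```

View pics/w4.png

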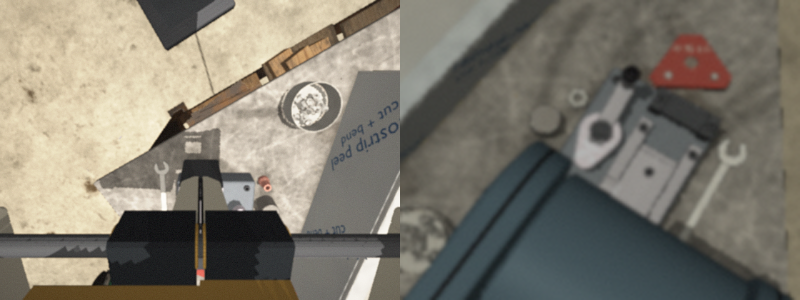

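```bash
python3 - <<'E'
from h import *
c=vision.calibration("wrist"); s=sense()
h=-.525;ex=np.array([np.cos(h),np.sin(h)]);ey=np.array([-ex[1],ex[0]]);O=np.array([.5273,-.2027])
for x in (-.097,-.089):
  for y in (-.026,.026): print(x,y,np.array(proj(c,[*(O+x*ex+y*ey),.125]))/1.4)
print("tcp",np.array(proj(c,s["tcp_pos"]))/1.4)
for p in [(-.06,.086),(-.06,-.038)]: print(p,np.array(proj(c,[*(O+p[0]*ex+p[1]*ey),.04]))/1.4)
E
```

```text
-0.097 -0.026 [177.80657585 184.93748519]
-0.097 0.026 [222.77308904 184.99216326]
-0.089 -0.026 [178.00112972 191.13735366]
-0.089 0.026 [222.56087304 191.19151185]
tcp [198.61549612 186.53235341]
(-0.06, 0.086) [255.51057048 181.66401617]
(-0.06, -0.038) [175.84364516 181.56711879]
```

The projection matches: the plate's rear face is just ahead of the fingertips. I'll descend and push.

{"method": "step_arm", "body": {
  "moves": [
    {"dp": [0, 0.001, 0.04], "rotation": [0, 0, 0], "claw": 0},
    {"dp": [0, 0.001, 0.08], "rotation": [0, 0, 0], "claw": 0},
    {"dp": [0, 0.001, 0.105], "rotation": [0, 0, 0], "claw": 0},
    {"dp": [0, 0.001, 0.105], "rotation": [0, 0, 0], "claw": 0},
    {"dp": [-0.008, 0.001, 0.105], "rotation": [0, 0, 0], "claw": 0},
    {"dp": [-0.016, 0.001, 0.105], "rotation": [0, 0, 0], "claw": 0},
    {"dp": [-0.022, 0.001, 0.105], "rotation": [0, 0, 0], "claw": 0},
    {"dp": [-0.026, 0.001, 0.105], "rotation": [0, 0, 0], "claw": 0},
    {"dp": [-0.03, 0.001, 0.105], "rotation": [0, 0, 0], "claw": 0},
    {"dp": [-0.034, 0.001, 0.105], "rotation": [0, 0, 0], "claw": 0},
    {"dp": [-0.04, 0.001, 0.105], "rotation": [0, 0, 0], "claw": 0}
  ]
}}

```text
time_s: 7.85
tcp_pos: [0.4439, -0.1548, 0.0947]
tool_rot: [-0.001, 0.259, 0.966, 0.0]
contact_force: [-3.2, 1.6, 2.7]
width: 0.0008
finger_force: 1.8
```

{"method": "step_arm", "body": {
  "moves": [
    {"dp": [-0.006, 0, 0], "rotation": [0, 0, 0], "claw": 0},
    {"dp": [-0.012, 0, 0], "rotation": [0, 0, 0], "claw": 0},
    {"dp": [-0.018, 0, 0], "rotation": [0, 0, 0], "claw": 0},
    {"dp": [-0.024, 0, 0], "rotation": [0, 0, 0], "claw": 0},
    {"dp": [-0.03, 0, 0], "rotation": [0, 0, 0], "claw": 0},
    {"dp": [-0.036, 0, 0], "rotation": [0, 0, 0], "claw": 0},
    {"dp": [-0.04, 0, 0], "rotation": [0, 0, 0], "claw": 0},
    {"dp": [-0.044, 0, 0], "rotation": [0, 0, 0], "claw": 0}
  ]
}}

```text
time_s: 8.65
tcp_pos: [0.4826, -0.1774, 0.0946]
tool_rot: [-0.0, 0.259, 0.966, -0.0]
contact_force: [-4.2, 0.5, 2.1]
width: 0.0008
finger_force: 1.7
```

{"method": "step_arm", "body": {
  "moves": [
    {"dp": [-0.002, 0, 0], "rotation": [0, 0, 0], "claw": 0},
    {"dp": [-0.004, 0, 0], "rotation": [0, 0, 0], "claw": 0},
    {"dp": [-0.006, 0, 0], "rotation": [0, 0, 0], "claw": 0},
    {"dp": [-0.008, 0, 0], "rotation": [0, 0, 0], "claw": 0}
  ]
}}

```text
time_s: 9.05
tcp_pos: [0.4865, -0.1795, 0.0944]
tool_rot: [-0.003, 0.259, 0.966, 0.001]
contact_force: [-14.7, 6.8, 12.7]
width: 0.0002
finger_force: 8.4
```

{"method": "step_arm", "body": {
  "moves": [
    {"dp": [-0.002, 0, 0], "rotation": [0, 0, 0], "claw": 0},
    {"dp": [-0.004, 0, 0], "rotation": [0, 0, 0], "claw": 0}
  ]
}}

```text
time_s: 9.25
tcp_pos: [0.4865, -0.1794, 0.0943]
tool_rot: [-0.007, 0.259, 0.966, 0.002]
contact_force: [-26.8, 11.2, 24.2]
width: 0.0008
finger_force: 14.5
```

It's at a hard stop (force rising, no motion), at about 70 mm of travel. I'll back off, lift, and go over the post for a check.

Converted, -0.02 rad / 3.1416 = -0.0064.

{"method": "step_arm", "body": {
  "moves": [
    {"dp": [0.01, 0, 0], "rotation": [0, 0, 0], "claw": 0},
    {"dp": [0.03, 0, 0], "rotation": [0, 0, 0], "claw": 0},
    {"dp": [0.03, 0, -0.04], "rotation": [0, 0, 0], "claw": 0},
    {"dp": [0.03, 0, -0.08], "rotation": [0, 0, 0], "claw": 0},
    {"dp": [0.03, 0, -0.105], "rotation": [0, 0, 0], "claw": 0},
    {"dp": [0, 0.02, -0.105], "rotation": [0, 0, 0], "claw": 0.4},
    {"dp": [-0.04, 0.04, -0.105], "rotation": [0, 0, -0.0064], "claw": 0.4},
    {"dp": [-0.08, 0.061, -0.105], "rotation": [0, 0, -0.0064], "claw": 0.4},
    {"dp": [-0.104, 0.061, -0.105], "rotation": [0, 0, -0.0064], "claw": 0.4},
    {"dp": [-0.104, 0.061, -0.105], "rotation": [0, 0, -0.0064], "claw": 0.4},
    {"dp": [-0.104, 0.061, -0.105], "rotation": [0, 0, -0.0064], "claw": 0.4},
    {"dp": [-0.104, 0.061, -0.105], "rotation": [0, 0, -0.0064], "claw": 0.4}
  ]
}}

```text
time_s: 10.45
tcp_pos: [0.6127, -0.1819, 0.1997]
tool_rot: [-0.0, 0.249, 0.968, 0.0]
contact_force: [-1.6, -1.0, -0.7]
width: 0.0367
finger_force: 0.0
```

```bash
python3 - <<'E'
from h import *
c=vision.calibration("wrist"); im=vision.camera("wrist"); s2=vision.camera("scene")[165:285,235:395]; s=sense()
cv2.imwrite("pics/w5.png",cv2.cvtColor(np.hstack([cv2.resize(im,(400,300),interpolation=cv2.INTER_AREA),cv2.resize(s2,(400,300),interpolation=2)]),cv2.COLOR_RGB2BGR)); print(s["tcp_pos"],s["width"],s["contact_force"],s["tool_rot"])
h=-.525;ex=np.array([np.cos(h),np.sin(h)]);ey=np.array([-ex[1],ex[0]]);O=np.array([.5273,-.2027])
P=np.array([.566,-.1558])
for th in (1.3,1.45,1.57,1.7): print(th,np.array(proj(c,[*(P+.055*(ex*np.sin(th)+ey*np.cos(th))),.128]))/1.4)
print("tcp",np.array(proj(c,s["tcp_pos"]))/1.4)
E
```

```text
[ 0.61266098 -0.18203191  0.20008074] 0.03740700862439597 [ 0.1084509  -0.60309484  0.36709108] [1.75163226e-04 2.49350489e-01 9.68413291e-01 3.63553475e-05]
1.3 [211.80034795 156.21307562]
1.45 [204.37044742 157.44745514]
1.57 [198.35399339 157.67317426]
1.7 [191.85065784 157.15078138]
tcp [198.50785271 186.78013317]
```

View pics/w5.png

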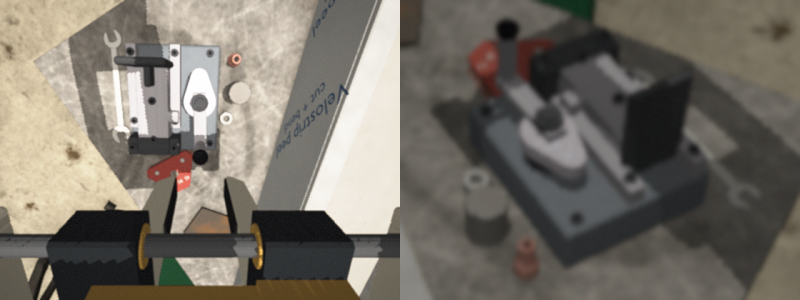

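The post is at (200,157), so the cam is at about 1.54 rad. Everything else is where it stood. I'll check the slide's position from the plate's top edge before locking.

```bash
python3 - <<'E'
from h import *
c=vision.calibration("wrist"); im=vision.camera("wrist").astype(int).max(2)
h=-.525;ex=np.array([np.cos(h),np.sin(h)]);ey=np.array([-ex[1],ex[0]]);O=np.array([.5273,-.2027])
for x in np.arange(-.060,-.014,.003):
  r=[]
  for y in (-.02,.018):
    u,v=proj(c,[*(O+x*ex+y*ey),.125]); r.append((round(u),round(v,1),im[round(v),round(u)]))
  print(round(x,3),r)
print([np.array(proj(c,[*(O+x*ex-.03*ey),.072]))for x in(.058,.082)])
cv2.imwrite("pics/w6.png",cv2.resize(cv2.cvtColor(vision.camera("wrist"),cv2.COLOR_RGB2BGR)[40:240,150:350],(800,600),interpolation=2))
E
```

```text
-0.06 [(163, np.float64(42.2), np.int64(121)), (219, np.float64(43.5), np.int64(119))]
-0.057 [(163, np.float64(47.1), np.int64(185)), (219, np.float64(48.4), np.int64(94))]
-0.054 [(163, np.float64(51.9), np.int64(171)), (219, np.float64(53.2), np.int64(97))]
-0.051 [(164, np.float64(56.8), np.int64(195)), (220, np.float64(58.0), np.int64(107))]
-0.048 [(164, np.float64(61.6), np.int64(193)), (220, np.float64(62.8), np.int64(89))]
-0.045 [(165, np.float64(66.3), np.int64(115)), (220, np.float64(67.6), np.int64(95))]
-0.042 [(165, np.float64(71.0), np.int64(116)), (220, np.float64(72.3), np.int64(101))]
-0.039 [(165, np.float64(75.7), np.int64(129)), (220, np.float64(76.9), np.int64(107))]
-0.036 [(166, np.float64(80.3), np.int64(90)), (220, np.float64(81.6), np.int64(52))]
-0.033 [(166, np.float64(84.9), np.int64(101)), (220, np.float64(86.1), np.int64(54))]
-0.03 [(166, np.float64(89.5), np.int64(76)), (221, np.float64(90.7), np.int64(40))]
-0.027 [(167, np.float64(94.0), np.int64(124)), (221, np.float64(95.2), np.int64(139))]
-0.024 [(167, np.float64(98.5), np.int64(161)), (221, np.float64(99.7), np.int64(161))]
-0.021 [(168, np.float64(103.0), np.int64(167)), (221, np.float64(104.1), np.int64(156))]
-0.018 [(168, np.float64(107.4), np.int64(171)), (221, np.float64(108.6), np.int64(155))]
-0.015 [(168, np.float64(111.8), np.int64(194)), (221, np.float64(112.9), np.int64(158))]
[array([182.74864724, 191.36616429]), array([184.50605959, 215.48439191])]
```

View pics/w6.png

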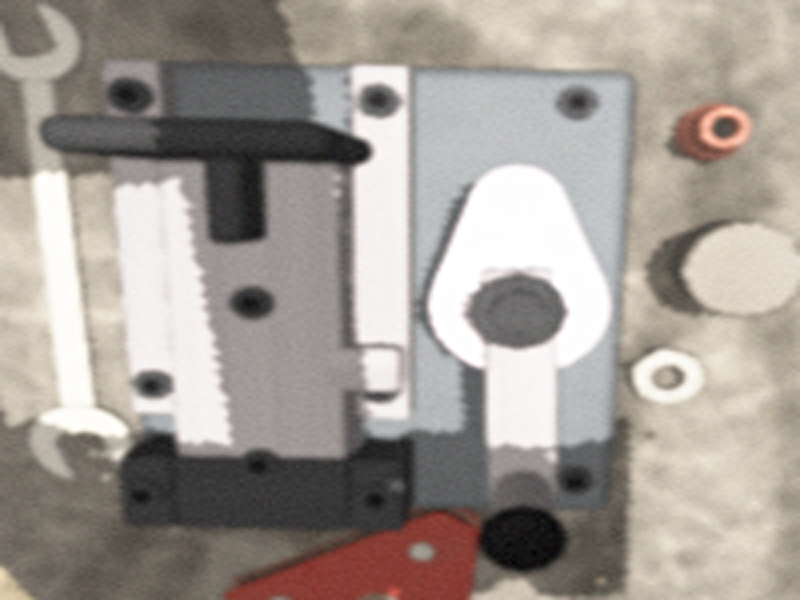

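The lug, at (382,370) in the crop, sits just ahead of the pivot line (row 308) and the nose is inside the receiver, so the slide is home. Now I lower over the post and swing it back.

{"method": "step_arm", "body": {
  "moves": [
    {"dp": [0, 0, 0.03], "rotation": [0, 0, 0], "claw": 0.4},
    {"dp": [0, 0, 0.06], "rotation": [0, 0, 0], "claw": 0.4},
    {"dp": [0, 0, 0.09], "rotation": [0, 0, 0], "claw": 0.4},
    {"dp": [0, 0, 0.104], "rotation": [0, 0, 0], "claw": 0.4},
    {"dp": [0, 0, 0.104], "rotation": [0, 0, 0], "claw": 0.4},
    {"dp": [0, 0, 0.104], "rotation": [0, 0, 0], "claw": 0.4}
  ]
}}

```text
time_s: 11.25
tcp_pos: [0.6139, -0.1826, 0.0968]
tool_rot: [0.001, 0.249, 0.968, -0.0]
contact_force: [-0.3, -0.4, 0.2]
width: 0.0371
finger_force: 0.0
```

Converted, -0.84 rad / 3.1416 = -0.2674.

{"method": "step_arm", "body": {
  "moves": [
    {"dp": [0.0001, 0.0038, 0], "rotation": [0, 0, -0.0223], "claw": 0.4},
    {"dp": [0.0005, 0.0077, 0], "rotation": [0, 0, -0.0446], "claw": 0.4},
    {"dp": [0.0012, 0.0115, 0], "rotation": [0, 0, -0.0668], "claw": 0.4},
    {"dp": [0.0021, 0.0152, 0], "rotation": [0, 0, -0.0891], "claw": 0.4},
    {"dp": [0.0033, 0.0189, 0], "rotation": [0, 0, -0.1114], "claw": 0.4},
    {"dp": [0.0048, 0.0224, 0], "rotation": [0, 0, -0.1337], "claw": 0.4},
    {"dp": [0.0065, 0.0259, 0], "rotation": [0, 0, -0.156], "claw": 0.4},
    {"dp": [0.0084, 0.0292, 0], "rotation": [0, 0, -0.1783], "claw": 0.4},
    {"dp": [0.0106, 0.0324, 0], "rotation": [0, 0, -0.2005], "claw": 0.4},
    {"dp": [0.0129, 0.0354, 0], "rotation": [0, 0, -0.2228], "claw": 0.4},
    {"dp": [0.0155, 0.0383, 0], "rotation": [0, 0, -0.2451], "claw": 0.4},
    {"dp": [0.0183, 0.041, 0], "rotation": [0, 0, -0.2674], "claw": 0.4}
  ]
}}

```text
time_s: 12.45
tcp_pos: [0.618, -0.14, 0.0981]
tool_rot: [0.001, -0.169, 0.986, -0.002]
contact_force: [-1.8, -6.4, -1.3]
width: 0.0373
finger_force: 2.6
```

Converted, -0.14 rad / 3.1416 = -0.0446.

{"method": "step_arm", "body": {
  "moves": [
    {"dp": [0.0001, 0.0038, 0], "rotation": [0, 0, -0.0223], "claw": 0.4},
    {"dp": [0.0005, 0.0077, 0], "rotation": [0, 0, -0.0446], "claw": 0.4},
    {"dp": [0.0012, 0.0115, 0], "rotation": [0, 0, -0.0668], "claw": 0.4},
    {"dp": [0.0021, 0.0152, 0], "rotation": [0, 0, -0.0891], "claw": 0.4},
    {"dp": [0.0033, 0.0189, 0], "rotation": [0, 0, -0.1114], "claw": 0.4},
    {"dp": [0.0048, 0.0224, 0], "rotation": [0, 0, -0.1337], "claw": 0.4},
    {"dp": [0.0065, 0.0259, 0], "rotation": [0, 0, -0.1432], "claw": 0.4},
    {"dp": [0.0084, 0.0292, 0], "rotation": [0, 0, -0.1432], "claw": 0.4},
    {"dp": [0.0106, 0.0324, 0], "rotation": [0, 0, -0.1432], "claw": 0.4}
  ]
}}

```text
time_s: 13.35
tcp_pos: [0.6008, -0.1121, 0.0987]
tool_rot: [0.004, -0.383, 0.924, -0.004]
contact_force: [8.5, -1.4, -2.5]
width: 0.0373
finger_force: 3.7
```

```bash
cat > st.py <<'E'
from h import *
s=sense();h=-.525;ex=np.array([np.cos(h),np.sin(h)]);ey=np.array([-ex[1],ex[0]]);d=s["tcp_pos"][:2]-[.566,-.1558]
print(s["time_s"],s["tcp_pos"],s["contact_force"],s["joints"][5],"th",np.arctan2(d@ex,d@ey),"r",np.hypot(*d),s["tool_rot"])
E
python3 st.py
```

```text
13.35 [ 0.60078097 -0.11214246  0.09866313] [ 8.46310883 -1.38827957 -2.49108565] -2.7239698934834724 th 0.14771164350407653 r 0.05581842194219953 [ 0.00403356 -0.38290378  0.9237726  -0.00355113]
```

{"method": "step_arm", "body": {
  "moves": [
    {"dp": [0.001, 0.004, 0], "rotation": [0, 0, 0], "claw": 0.4},
    {"dp": [0.002, 0.008, 0], "rotation": [0, 0, 0], "claw": 0.4},
    {"dp": [0.0032, 0.012, 0], "rotation": [0, 0, 0], "claw": 0.4},
    {"dp": [0.0038, 0.014, 0], "rotation": [0, 0, 0], "claw": 0.4},
    {"dp": [0.0038, 0.014, 0], "rotation": [0, 0, 0], "claw": 0.4}
  ]
}}

```text
time_s: 13.85
tcp_pos: [0.5884, -0.1046, 0.0996]
tool_rot: [0.004, -0.383, 0.924, -0.004]
contact_force: [5.2, -1.2, 0.3]
width: 0.0377
finger_force: 2.3
```

```bash
python3 st.py
```

```text
13.85 [ 0.58842276 -0.104584    0.09964414] [ 5.23212563 -1.24759799  0.33303356] -2.7201704992473186 th -0.1123313168555949 r 0.05590937927944518 [ 0.00440793 -0.38308431  0.92369541 -0.00371122]
```

{"method": "step_arm", "body": {
  "moves": [
    {"dp": [0.0007, 0.002, 0], "rotation": [0, 0, 0], "claw": 0.4},
    {"dp": [0.0014, 0.004, 0], "rotation": [0, 0, 0], "claw": 0.4},
    {"dp": [0.0022, 0.006, 0], "rotation": [0, 0, 0], "claw": 0.4},
    {"dp": [0.003, 0.008, 0], "rotation": [0, 0, 0], "claw": 0.4},
    {"dp": [0.003, 0.008, 0], "rotation": [0, 0, 0], "claw": 0.4}
  ]
}}

```text
time_s: 14.35
tcp_pos: [0.5827, -0.1018, 0.1]
tool_rot: [0.006, -0.383, 0.924, -0.005]
contact_force: [11.7, -1.9, -1.9]
width: 0.0446
finger_force: 5.0
```

```bash
python3 st.py
```

```text
14.35 [ 0.58266328 -0.10183388  0.09999616] [11.72430705 -1.93011812 -1.90611174] -2.7193400775661547 th -0.22551417427815268 r 0.05648014286916565 [ 0.00606371 -0.38299372  0.92371691 -0.00510956]
```

The fingers are yielding, so the stop is probably reached. I'll stiffen the grip so the finger presses the post against its stop.

{"method": "step_arm", "body": {
  "moves": [
    {"dp": [0, 0, 0], "rotation": [0, 0, 0], "claw": 0.4},
    {"dp": [0, 0, 0], "rotation": [0, 0, 0], "claw": 0.4},
    {"dp": [0, 0, 0], "rotation": [0, 0, 0], "claw": 0.4}
  ],
  "newtons": 30
}}

```text
time_s: 14.65
tcp_pos: [0.5851, -0.1042, 0.1001]
tool_rot: [0.008, -0.383, 0.924, -0.008]
contact_force: [18.8, -9.0, -7.7]
width: 0.0374
finger_force: 9.4
```

```bash
python3 st.py
```

```text
14.65 [ 0.58508277 -0.10416402  0.10010908] [18.75099502 -8.98734318 -7.71684218] -2.7192687125343253 th -0.17100406968051515 r 0.05504931214197911 [ 0.00753369 -0.38273495  0.92379625 -0.00759585]
```

The arm was pushed back, so the cam is at its stop. I'll back off, lift clear and verify.

{"method": "step_arm", "body": {
  "moves": [
    {"dp": [-0.002, -0.006, 0], "rotation": [0, 0, 0], "claw": 0.4},
    {"dp": [-0.003, -0.011, 0], "rotation": [0, 0, 0], "claw": 0.4},
    {"dp": [-0.003, -0.011, 0], "rotation": [0, 0, 0], "claw": 0.4},
    {"dp": [-0.003, -0.011, -0.03], "rotation": [0, 0, 0], "claw": 0.4},
    {"dp": [-0.003, -0.011, -0.06], "rotation": [0, 0, 0], "claw": 0.4},
    {"dp": [-0.003, -0.011, -0.1], "rotation": [0, 0, 0], "claw": 0.4},
    {"dp": [0.02, -0.011, -0.12], "rotation": [0, 0, 0], "claw": 0.4},
    {"dp": [0.06, -0.011, -0.12], "rotation": [0, 0, 0], "claw": 0.4},
    {"dp": [0.08, -0.011, -0.12], "rotation": [0, 0, 0], "claw": 0.4},
    {"dp": [0.08, -0.011, -0.12], "rotation": [0, 0, 0], "claw": 0.4},
    {"dp": [0.08, -0.011, -0.12], "rotation": [0, 0, 0], "claw": 0.4}
  ]
}}

```text
time_s: 15.75
tcp_pos: [0.5272, -0.1639, 0.216]
tool_rot: [0.0, -0.383, 0.924, 0.0]
contact_force: [0.5, -0.3, -0.6]
width: 0.037
finger_force: 0.0
```

```bash
python3 - <<'E'
from h import *
c=vision.calibration("wrist"); im=vision.camera("wrist").astype(np.uint8); s=sense(); print(s["tcp_pos"],s["contact_force"],s["qvel"])
cv2.imwrite("pics/w7.png",cv2.cvtColor(im,cv2.COLOR_RGB2BGR))
h=-.525;ex=np.array([np.cos(h),np.sin(h)]);ey=np.array([-ex[1],ex[0]]);P=np.array([.566,-.1558])
for th in (-.1,0,.1,.2,.3): print(th,np.round(proj(c,[*(P+.055*(ex*np.sin(th)+ey*np.cos(th))),.126]),1))
g=im.max(2); m=(g<60).astype(np.uint8); k,l,st,ce=cv2.connectedComponentsWithStats(m)
for i in range(1,k):
    if 100<st[i,4]<900: print(st[i],ce[i].round(1))
E
```

```text
[ 0.52760546 -0.16360139  0.21583683] [ 0.15387499  0.65542198 -0.43467977] [ 0.01254067  0.01134847 -0.00460865 -0.00101569 -0.00252698 -0.00336235]
-0.1 [277.7 298.3]
0 [272.  299.9]
0.1 [266.1 301. ]
0.2 [260.1 301.6]
0.3 [254.2 301.6]
[ 30  37  10  18 117] [34.6 45.6]
[356  45  67  81 347] [381.6  77.1]
[545  63  15  27 127] [553.9  75.2]
[487  69  23  18 104] [499.   77.8]
[260 131  36  65 324] [282.7 162.5]
[167 146  28  22 269] [181.  155.7]
[263 290  17  18 243] [270.9 298.5]
```

The cap is at (270.9,298.5), so the cam is at about 0.02 rad. Handing in.

```bash
python3 -c "
from cell import hand_in
print(hand_in())"
```

```text
the job is handed in; nothing more can be done
None
```

The job is handed in, though hand-in returned no verdict: the slide was pushed to its hard stop with the cam clear, the handle is back out at about 0.02 rad, and I saw no loose part out of place.

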